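Pack away dice and meeples in the game caddy

ROBOT

A 6-joint arm with a two-finger parallel gripper is mounted at the origin on the work surface. World frame = base frame: x ahead of the robot, y to its left, z up, the work surface at z = 0. Lengths are in m, angles in rad, forces in N, time in s.
With the tool pointing down it reaches from about 0.35 to 0.975 m from the base axis. Payload 4.9 kg.
Tool frame: the origin (TCP) lies at the very end of the fingers, on their centre line; the grasp point (between the pads) lies 19 mm behind it; z points along the fingers, y is the line along which they close (so a half turn about z gives the same grasp; the last joint's range is limited). The gripper opens to 85 mm and grips with 20 to 120 N. Pads are 22 mm wide; open, the fingers measure 114 mm over their backs; the gripper's body (76 mm by 85 mm) begins 54 mm behind the grasp point. The pads swing forward as they close: fully open they stand 13 mm farther back than shut.
Start: joints at [1.108, 0.053, 1.613, -0, 1.476, -0.119], TCP at [0.211, 0.588, 0.231] pointing down, gripper open.
Joint ranges: [-3.01, 3.01], [-1.01, 2.22], [0.06, 2.58], [-1.02, 4.17], [0.09, 2.62], [-3.14, 3.14]. Speed limits (rad/s): [2.57, 2.57, 3.14, 3.14, 3.14, 3.14].

INTERFACE

Orientations are given as a unit quaternion [w, x, y, z].
In Python, from plant import monitor, vision, manip gives the robot as it stands. The module is installed in compiled form; this text tells all that it offers.
- The arm moves only by the tool arm_command, never from a script. Its argument "rows" is a list of rows, each a list of 3 entries, a list of its own where there are three numbers: the finger opening in mm, from 0 to 85.4, then the shift along the world's x, y, z in units of 30 cm (1.0 is 30 cm), then the turn, a rotation vector about the world's x, y, z in units of pi/2 rad (1.0 is pi/2 rad). In form: [[claw, [x, y, z], [wx, wy, wz]], ...]. A call has 1 to 12 rows; each row is the pose to reach, as a shift and turn from the pose commanded when the call began; what a row does not reach only later rows make up. A row lasts 1/12 s, in which the tool goes at most 41.7 mm and 7.16 degrees, less where a joint would pass 70% of its speed; a pose out of reach is approached as far as the arm can. A call with a number of a shift or a turn outside -1 to 1 is refused whole. A call with a gripper value outside its range is refused whole. The fingers move at their own pace and stop on an object; the grip force is fixed at half the most. Time passes only in rows, so rows that repeat a pose let the fingers close. It gives the time, the measured TCP pose, the force, the opening and the grip force at its end, in the units of the state.
- monitor.state(): the state, without advancing time (a new reading comes with each control period).
- vision.grab_frame(name): name is "scene" or "top" or "wrist"; returns a dict with "color" (480x640x3 uint8, red, green, blue), "z_map" (480x640 float32, m along the optical axis (not along the pixel's ray), 0 where there is no reading), "mtx" (3x3 intrinsics, pixels), "R" (3x3) and "t" (3): a world point X has camera coordinates R X + t. Camera axes: x right, y down, z forward; pixel columns grow to the right and rows downward; lengths in m; the calibration is good to about 2 mm. A picture is of the moment at which its call begins.
- manip.job_done(): hands the job in; it is judged then, once.
The state is a dict: "time": time; "joint_pos": joint angles; "joint_vel": joint speeds; "joint_efforts": joint torques, N m; "tool_pos": TCP position; "tool_rot": TCP orientation; "contact_force": force on the tool from outside, world axes, zero at the start; "ft_torque": the same for the moment, N m; "gripper_width": opening from 0.0 (shut) to 1.0 (fully open); "grasp_force": force on a finger pad.
Only numpy, scipy, OpenCV 4.12 (cv2) and the standard library are available. Lean on these libraries where they do the work, as an engineer would, in place of code of your own. Each camera call takes 0.05 s, during which the arm holds its last target. There are 200 camera calls.

TASK

The game is over: sort the pieces on the board by kind, whatever their colour, putting both dice and both meeples into the drawer compartment whose picture tile on the caddy shows that kind, each lying below the drawer's rim. When all four are in, gently push the drawer fully shut. Leave the mug, the sand timer and the card box where they stand.

Things in the scene. Friction and masses are not known exactly. Their poses are not given: they have to be found in the camera images.
- die_red: Red playing die, a 25 mm cube with slightly rounded edges, about 14 g, lying anywhere on the game board. Origin at the cube's centre, axes normal to its faces.
- die_white: White playing die, a 25 mm cube with slightly rounded edges, about 14 g, lying anywhere on the game board. Origin at the cube's centre, axes normal to its faces.
- meeple_red: Red meeple (flat wooden figure), 14 mm thick, 12 g, lying flat on the board. Origin at mid thickness on its centre line; x towards the head. Parallel-sided legs and trunk 28 mm wide (y) from x = -22 to +4 mm: grip there, round x = -9 (8 mm gap between the legs up to x = -12). Arms 38 mm wide, x = +4 to +12; round head 16 mm wide, ending at x = +22.5.
- meeple_blue: Blue meeple (flat wooden figure), 14 mm thick, 12 g, lying flat on the board. Origin at mid thickness on its centre line; x towards the head. Parallel-sided legs and trunk 28 mm wide (y) from x = -22 to +4 mm: grip there, round x = -9 (8 mm gap between the legs up to x = -12). Arms 38 mm wide, x = +4 to +12; round head 16 mm wide, ending at x = +22.5.
- board: Green chequered game board, 280 x 320 x 4 mm, fixed to the table; the pieces lie on it (top at 4 mm). Origin at the centre of its underside.
- caddy: Dark wooden caddy, 180 deep (x) x 280 wide (y) x 62 mm high, fixed to the table, with one pale drawer open in its front face, which looks to its -x (at x = -90 mm). Below its roof 50 mm are free above the table. Origin under its middle.
- drawer (a joint): How far the drawer stands open, m: 0 fully shut, 0.15 its end stop; starts between 0.128 and 0.14, when both compartments are wholly clear of the roof. It slides along the caddy's x axis (to -x as it opens), has about 2 N of friction and stays where it is left. Pushing it shut faster than 0.4 m/s is a slam.
- drawer_mid (a point): On the drawer floor (11 mm above the table), moving with the drawer, at the foot of the divider, midway between the two compartments; axes as the caddy's. Compartment centres at y = +61.5 and -61.5 mm, each 112 (x) x 117 mm (y) inside. Divider 6 mm, side and back walls 5 mm, front panel 8 mm thick. Walls rise 31 mm above the floor, the front panel 36 mm.
- drawer_pull (a point): Middle of the flat front face of the brass pull strip on the drawer's front, 80 wide (y) x 12 high, standing 12 mm out from the front panel; 32 mm above the table, 76 mm in front of drawer_mid. Push here along the caddy's +x to shut the drawer.
- tile_dice: Picture tile with a white die face of five black dots. Black 70 mm square plate, 4 mm thick, flat on the caddy's roof behind the compartment it names: both have the same y in the caddy's frame (+61.5 or -61.5 mm; which tile is on which side varies). Yaw as the caddy's. Origin at the centre of its underside.
- tile_meeples: Picture tile with a yellow meeple figure. Black 70 mm square plate, 4 mm thick, flat on the caddy's roof behind the compartment it names: both have the same y in the caddy's frame (+61.5 or -61.5 mm; which tile is on which side varies). Yaw as the caddy's. Origin at the centre of its underside.
- mug: White espresso mug, 64 mm across, 60 mm high, handle to its +y, bystander on the table beyond the board. Origin under its middle.
- timer: Sand timer, 44 mm across, 80 mm high, wooden ends and glass, standing at the left, before the card box; bystander. Origin under its middle.
- card_box: Blue card box, 66 x 92 x 30 mm, with a yellow panel, lying to the left of the caddy; bystander. Origin under its middle.
Things that resemble listed ones, but are neither listed nor needed, are in the scene too. Leave any purple look-alike of the meeple_blue alone. Of the things shaped like the die_white, the white one is meant.

How it is judged:
On the way, in this order (a step that is already met when the one before it is completed fails the run):
1. both dice and both meeples lie in their compartments while the drawer is still open (more than 80 mm) (x of die_red in the frame of drawer_mid between -0.057 and 0.057 m and z of die_red in the frame of drawer_mid between 0 and 0.018 m and y of die_red in the frame of tile_dice between -0.058 and 0.058 m and x of die_white in the frame of drawer_mid between -0.057 and 0.057 m and z of die_white in the frame of drawer_mid between 0 and 0.018 m and y of die_white in the frame of tile_dice between -0.058 and 0.058 m and x of meeple_red in the frame of drawer_mid between -0.057 and 0.057 m and z of meeple_red in the frame of drawer_mid between 0 and 0.018 m and y of meeple_red in the frame of tile_meeples between -0.058 and 0.058 m and x of meeple_blue in the frame of drawer_mid between -0.057 and 0.057 m and z of meeple_blue in the frame of drawer_mid between 0 and 0.018 m and y of meeple_blue in the frame of tile_meeples between -0.058 and 0.058 m and value of joint drawer above 0.08 m), for 0.2 s.
2. the drawer is fully shut (within 5 mm) (value of joint drawer below 0.005 m), for 0.2 s.
At the end, for the whole second after the job is handed in: Both dice are in the compartment in front of the die tile, both meeples in the one in front of the meeple tile, each piece's centre inside the walls and less than 18 mm above the drawer floor (lying on the floor, below the rim), all at rest (under 20 mm/s); the drawer is shut to within 5 mm (x of die_red in the frame of drawer_mid between -0.057 and 0.057 m and z of die_red in the frame of drawer_mid between 0 and 0.018 m and y of die_red in the frame of tile_dice between -0.058 and 0.058 m and x of die_white in the frame of drawer_mid between -0.057 and 0.057 m and z of die_white in the frame of drawer_mid between 0 and 0.018 m and y of die_white in the frame of tile_dice between -0.058 and 0.058 m and x of meeple_red in the frame of drawer_mid between -0.057 and 0.057 m and z of meeple_red in the frame of drawer_mid between 0 and 0.018 m and y of meeple_red in the frame of tile_meeples between -0.058 and 0.058 m and x of meeple_blue in the frame of drawer_mid between -0.057 and 0.057 m and z of meeple_blue in the frame of drawer_mid between 0 and 0.018 m and y of meeple_blue in the frame of tile_meeples between -0.058 and 0.058 m and linear speed of each of die_red, die_white, meeple_red, meeple_blue below 0.02 m/s and value of joint drawer below 0.005 m); the robot touches nothing.
It fails at once if the drawer is slammed (shut faster than 0.4 m/s) (velocity of joint drawer below -0.4 m/s).
It fails at once if the mug is moved more than 25 mm or tipped over (distance of mug from where it was at the start of the episode above 0.025 m or angle between mug's own z axis and vertical above 0.6 rad).
It fails at once if the timer is moved more than 25 mm or tipped over (distance of timer from where it was at the start of the episode above 0.025 m or angle between timer's own z axis and vertical above 0.6 rad).
It fails at once if the card box is moved more than 25 mm or tipped over (distance of card_box from where it was at the start of the episode above 0.025 m or angle between card_box's own z axis and vertical above 0.6 rad).
It also fails if it takes over 72 s, if anything falls off the work surface, if the arm or the gripper's body presses on something with over 40 N, if the wrist force passes 120 N, or if a joint passes its speed limit or range.

## Working session

There is one attempt and no reset: what is moved stays moved. The work goes in short steps, Python scripts to look and compute and a tool call to move; the robot and the scene stay as the last step left them, time stands still between calls to the robot, and variables do not carry over. Pictures are saved under pics/ and viewed, at most 13 in all, crops included, and the job is handed in when it is done.

Besides the shell and the picture viewer there is one more tool, called after ">>>" in YAML: its name, and indented under it one key for each argument. arm_command: Moves the arm, as the interface text tells. Shifts and turns lie within -1 to 1; 1 stands for 30 cm of shift or pi/2 rad of turn. Its arguments: {"type":"object","properties":{"rows":{"type":"array"}},"required":["rows"]}

```bash
mkdir -p pics; cat > h.py <<'E'
import numpy as np,cv2
from plant import monitor,vision,manip
def grab(n):
    f=vision.grab_frame(n); np.savez(f'{n}.npz',**f); return f
def save(f,p): cv2.imwrite(p,cv2.cvtColor(f['color'],cv2.COLOR_RGB2BGR))
def ray(f,u,v,z):
    d=f['R'].T@np.linalg.solve(f['mtx'],[u,v,1.]); c=-f['R'].T@f['t']
    return c+d*(z-c[2])/d[2]
def proj(f,X):
    q=f['mtx']@(f['R']@np.array(X)+f['t']); return q[:2]/q[2]
E
python3 - <<'E'
from h import *
for n in('top','scene'):
    f=grab(n); save(f,f'pics/{n}1.png'); print(n,-f['R'].T@f['t'],f['R'].round(3).tolist())
print(monitor.state())
E
```

```text
top [0.42627762 0.05756748 1.23060835] [[0.025, -1.0, 0.002], [-0.986, -0.025, -0.167], [0.167, 0.002, -0.986]]
scene [1.69747105 0.11730401 0.91318325] [[-0.059, 0.998, 0.017], [0.6, 0.049, -0.798], [-0.798, -0.036, -0.602]]
{'time': 0.1, 'joint_pos': array([ 1.10804247e+00,  5.32920859e-02,  1.61415534e+00, -8.19224012e-06,
        1.47600525e+00, -1.19006587e-01]), 'joint_vel': array([ 0.00168827, -0.00052164, -0.00424681, -0.00019039, -0.00100137,
        0.00152337]), 'joint_efforts': array([ 6.40346516e-04, -3.94900131e+01, -3.71364999e+01, -1.16037136e-04,
        3.85233885e-03, -3.80538609e-05]), 'tool_pos': array([0.21038776, 0.58792568, 0.230186  ]), 'tool_rot': array([-2.62816483e-04,  1.71028216e-01,  9.85265692e-01, -8.92110699e-04]), 'contact_force': array([-0.6956922 ,  0.93710376,  0.30351404]), 'ft_torque': array([ 0.02534913, -0.02971113,  0.02448101]), 'grasp_force': 0.0, 'gripper_width': 0.9999415773832468}
```

View pics/top1.png

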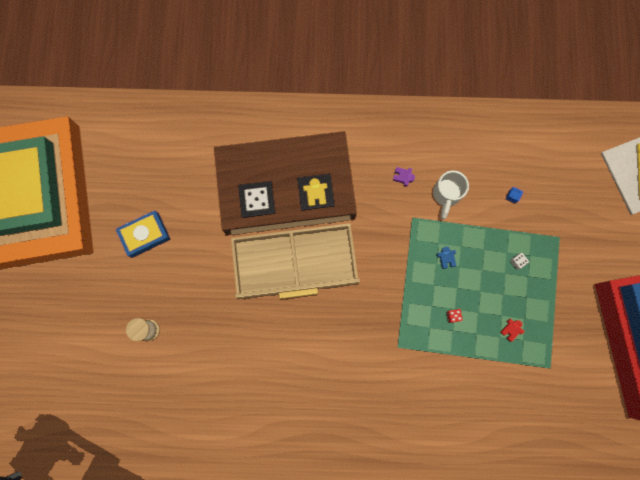

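View pics/scene1.png

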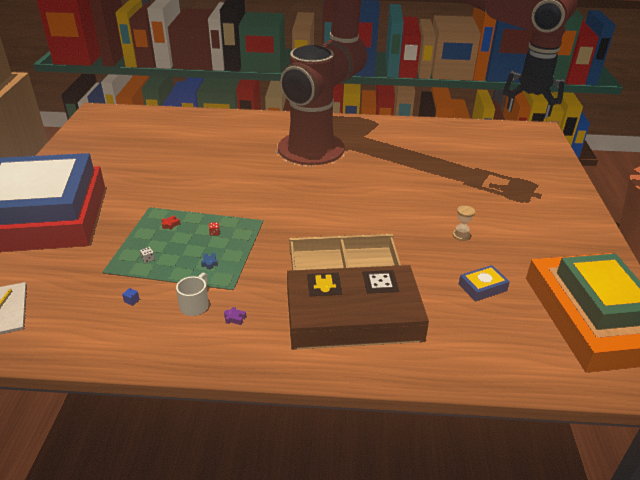

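Top view: die tile (256,198) is on the left (+y), and the meeple tile (316,192) is on the right (-y). The open drawer is at (295,262). The pieces are the blue meeple (447,258), white die (520,261), red die (455,316) and red meeple (513,330). The scene view agrees.

```bash
cat > m.py <<'E'
from h import *
f=dict(np.load('top.npz')); im=f['color']; hsv=cv2.cvtColor(im,cv2.COLOR_RGB2HSV); H,S,V=cv2.split(hsv)
def meas(mask,box,z):
    u0,v0,u1,v1=box; m=np.zeros_like(mask); m[v0:v1,u0:u1]=mask[v0:v1,u0:u1]
    v,u=np.nonzero(m); P=np.array([ray(f,a,b,z)[:2] for a,b in zip(u,v)])
    (c,s,a)=cv2.minAreaRect((P*1000).astype(np.float32)); mu=P.mean(0); w,E=np.linalg.eigh(np.cov((P-mu).T))
    e=E[:,1]; t=(P-mu)@e; sk=(t**3).mean()/t.std()**3
    print(box,len(u),'mean',mu.round(4),'rect',np.round(c,1),np.round(s,1),round(a,1),'axis',round(np.degrees(np.arctan2(e[1],e[0])),1),'std',np.sqrt(w).round(4),'skew',sk.round(2))
red=((H<8)|(H>172))&(S>150)&(V>80)
R=red.astype(np.uint8)
R=cv2.morphologyEx(R,cv2.MORPH_CLOSE,np.ones((3,3)))
B=((H>100)&(H<125)&(S>100)).astype(np.uint8)
W=((S<90)&(V>110)).astype(np.uint8); W=cv2.morphologyEx(W,cv2.MORPH_CLOSE,np.ones((3,3)))
meas(R,(440,300,470,332),.029);meas(R,(495,310,530,348),.018)
meas(B,(430,240,462,275),.018);meas(W,(505,245,535,275),.029)
br=((H>5)&(H<30)&(V>60))
# tiles, pull
meas(W,(240,180,274,216),.066)
Y=((H>20)&(H<33)&(S>170)&(V>150)).astype(np.uint8)
meas(Y,(300,172,335,212),.066);meas(Y,(270,284,325,304),.038)
c=im[235:350,395:560][:, :]; d=im[130:305,205:365]
cv2.imwrite('pics/c1.png',cv2.cvtColor(cv2.resize(c,None,fx=4.5,fy=4.5,interpolation=cv2.INTER_CUBIC),cv2.COLOR_RGB2BGR))
E
python3 m.py
```

```text
(440, 300, 470, 332) 141 mean [ 0.4831 -0.2092] rect [ 482.  -209.5] [24.4 27.6] 10.9 axis 108.4 std [0.0068 0.0081] skew -0.02
(495, 310, 530, 348) 290 mean [ 0.4575 -0.332 ] rect [ 458.4 -332.6] [38.4 44.8] 45.4 axis 133.2 std [0.0093 0.0115] skew 0.08
(430, 240, 462, 275) 250 mean [ 0.6047 -0.1975] rect [ 604.8 -195.5] [42.7 36.6] 3.4 axis -167.0 std [0.009  0.0111] skew 0.08
(505, 245, 535, 275) 695 mean [ 0.6034 -0.3488] rect [ 601.9 -347.3] [60.8 64.4] 88.5 axis -154.9 std [0.0169 0.0183] skew 0.06
(240, 180, 274, 216) 495 mean [0.7091 0.2043] rect [709.2 204.3] [46.2 46.4] 9.3 axis 97.2 std [0.0134 0.0135] skew -0.01
(300, 172, 335, 212) 348 mean [0.7264 0.0827] rect [727.5  82.7] [53.8 48. ] 9.8 axis -172.0 std [0.0113 0.0139] skew -0.04Traceback (most recent call last):
  File "m.py", line 20, in <module>
    meas(Y,(300,172,335,212),.066);meas(Y,(270,284,325,304),.038)
                                   ~~~~^^^^^^^^^^^^^^^^^^^^^^^^^^
  File "m.py", line 6, in meas
    (c,s,a)=cv2.minAreaRect((P*1000).astype(np.float32)); mu=P.mean(0); w,E=np.linalg.eigh(np.cov((P-mu).T))
            ~~~~~~~~~~~~~~~^^^^^^^^^^^^^^^^^^^^^^^^^^^^^
cv2.error: OpenCV(4.12.0) /io/opencv/modules/imgproc/src/convhull.cpp:143: error: (-215:Assertion failed) total >= 0 && (depth == CV_32F || depth == CV_32S) in function 'convexHull'
```

```bash
sed -i 's/meas(Y,(270,284,325,304),.038)/Y=((H>18)\&(H<35)\&(S>150)\&(V>130)).astype(np.uint8);meas(Y,(275,287,322,301),.038)/; s/^W=.*/W=((S<60)\&(V>130)).astype(np.uint8)/; s/^c=im.*/c=np.hstack([im[225:350,400:560],cv2.resize(im[130:305,205:365],(160,125))]); print(im[293:296,290:310:5].tolist())/; s/fx=4.5,fy=4.5/fx=2.5,fy=4.5/' m.py
sed -i 's/^c=np.*;/c=im[225:350,400:560];/; s/fx=2.5,fy=4.5/fx=4.5,fy=4.5/' m.py
python3 m.py
```

```text
(440, 300, 470, 332) 141 mean [ 0.4831 -0.2092] rect [ 482.  -209.5] [24.4 27.6] 10.9 axis 108.4 std [0.0068 0.0081] skew -0.02
(495, 310, 530, 348) 290 mean [ 0.4575 -0.332 ] rect [ 458.4 -332.6] [38.4 44.8] 45.4 axis 133.2 std [0.0093 0.0115] skew 0.08
(430, 240, 462, 275) 250 mean [ 0.6047 -0.1975] rect [ 604.8 -195.5] [42.7 36.6] 3.4 axis -167.0 std [0.009  0.0111] skew 0.08
(505, 245, 535, 275) 164 mean [ 0.6008 -0.3502] rect [ 600.7 -349.9] [27.4 26.9] 37.8 axis -176.9 std [0.0076 0.008 ] skew -0.02
(240, 180, 274, 216) 430 mean [0.7093 0.2041] rect [709.4 204.3] [45.2 46. ] 8.8 axis 105.7 std [0.0133 0.0134] skew 0.02
(300, 172, 335, 212) 348 mean [0.7264 0.0827] rect [727.5  82.7] [53.8 48. ] 9.8 axis -172.0 std [0.0113 0.0139] skew -0.04
(275, 287, 322, 301) 15 mean [0.5141 0.1169] rect [516.3 112.2] [ 8.  79.6] 11.9 axis 99.7 std [0.0024 0.0262] skew -0.09
[[[222, 186, 100], [222, 186, 100], [223, 189, 102], [222, 190, 101]], [[223, 189, 102], [223, 189, 101], [220, 189, 103], [213, 180, 96]], [[222, 188, 101], [220, 187, 100], [192, 158, 82], [144, 112, 58]]]
```

View pics/c1.png

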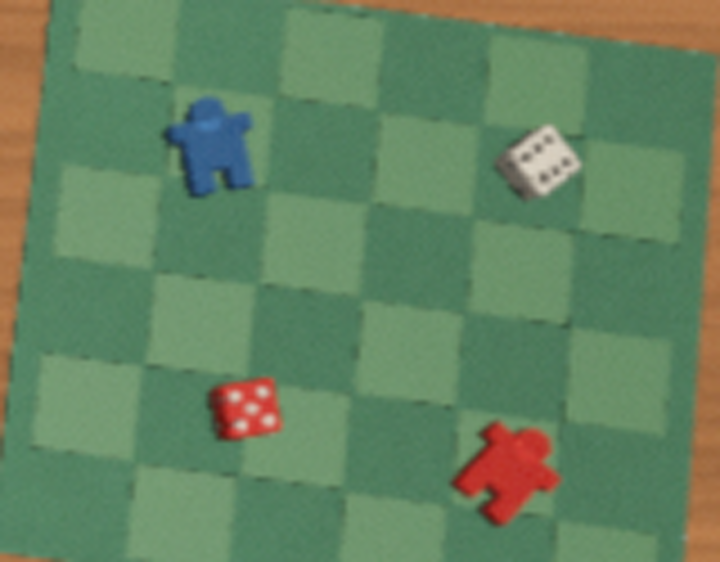

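The zoomed crop shows the blue meeple's head pointing up (about +10°) and the red meeple's head pointing up-right (about -45°). The red die is turned about 12° and the white die about 38°. I'll move over the board for a closer wrist view.

>>> arm_command:
  rows:
    - [85,[0.3,-1,0.3],[0,0,-0.55]]
    - [85,[0.3,-1,0.3],[0,0,-0.55]]
    - [85,[0.3,-1,0.3],[0,0,-0.55]]
    - [85,[0.3,-1,0.3],[0,0,-0.55]]
    - [85,[0.3,-1,0.3],[0,0,-0.55]]
    - [85,[0.3,-1,0.3],[0,0,-0.55]]
    - [85,[0.3,-1,0.3],[0,0,-0.55]]
    - [85,[0.3,-1,0.3],[0,0,-0.55]]

```text
time: 0.77
tool_pos: [0.3007, 0.2862, 0.3218]
tool_rot: [0.0, 0.57, 0.822, 0.0]
contact_force: [0.8, 0.2, 0.6]
gripper_width: 0.996
grasp_force: 0.0
```

>>> arm_command:
  rows:
    - [85,[0.35,-1,0],[0,0,-0.55]]
    - [85,[0.35,-1,0],[0,0,-0.55]]
    - [85,[0.35,-1,0],[0,0,-0.55]]
    - [85,[0.35,-1,0],[0,0,-0.55]]
    - [85,[0.35,-1,0],[0,0,-0.55]]
    - [85,[0.35,-1,0],[0,0,-0.55]]
    - [85,[0.35,-1,0],[0,0,-0.55]]
    - [85,[0.35,-1,0],[0,0,-0.55]]

```text
time: 1.43
tool_pos: [0.4058, -0.0149, 0.3208]
tool_rot: [0.0, 0.862, 0.507, -0.0]
contact_force: [0.4, 0.5, 0.2]
gripper_width: 0.994
grasp_force: 0.0
```

>>> arm_command:
  rows:
    - [85,[0.3,-0.85,0],[0,0,-0.55]]
    - [85,[0.3,-0.85,0],[0,0,-0.55]]
    - [85,[0.3,-0.85,0],[0,0,-0.55]]
    - [85,[0.3,-0.85,0],[0,0,-0.55]]
    - [85,[0.3,-0.85,0],[0,0,-0.55]]
    - [85,[0.3,-0.85,0],[0,0,-0.55]]
    - [85,[0.3,-0.85,0],[0,0,-0.55]]
    - [85,[0.3,-0.85,0],[0,0,-0.55]]
    - [85,[0.3,-0.85,0],[0,0,-0.55]]

```text
time: 2.18
tool_pos: [0.4954, -0.2672, 0.3201]
tool_rot: [-0.001, 0.995, 0.103, -0.001]
contact_force: [-1.3, 0.8, 0.3]
gripper_width: 0.993
grasp_force: 0.0
```

```bash
python3 - <<'E'
from h import *
s=monitor.state(); print(s['time'],s['tool_pos'],s['tool_rot'],s['joint_pos'])
f=grab('wrist'); save(f,'pics/w1.png'); print(-f['R'].T@f['t'],f['R'].round(3).tolist())
f=dict(np.load('top.npz')); H,S,V=cv2.split(cv2.cvtColor(f['color'],cv2.COLOR_RGB2HSV))
def rect(m,box,z):
    u0,v0,u1,v1=box; k=np.zeros_like(m);k[v0:v1,u0:u1]=m[v0:v1,u0:u1]; k=cv2.morphologyEx(k,cv2.MORPH_OPEN,np.ones((3,3)))
    v,u=np.nonzero(k);P=np.array([ray(f,a,b,z)[:2] for a,b in zip(u,v)]);print(len(u),P.mean(0).round(4),cv2.minAreaRect((P*1000).astype(np.float32)))
rect(((S>130)&(V>130)&(H>16)&(H<35)).astype(np.uint8),(272,288,325,301),.038)
D=(V<95).astype(np.uint8); rect(D,(205,125,365,230),.062)
E
```

```text
2.1833 [ 0.49535489 -0.26723693  0.3201287 ] [-9.60386283e-04  9.94711862e-01  1.02696934e-01 -8.53934048e-04] [-6.27097212e-01 -1.30994342e-01  1.64531145e+00  2.92957526e-04
  1.62982910e+00  7.37959227e-01]
[ 0.57803388 -0.24919378  0.46187697] [[0.204, -0.979, -0.003], [-0.926, -0.194, 0.323], [-0.317, -0.063, -0.946]]
244 [0.5196 0.1126] ((519.4677734375, 112.71089172363281), (13.208195686340332, 79.59136199951172), 8.831669807434082)
1784 [0.7218 0.1427] ((716.7916870117188, 144.81417846679688), (299.9209289550781, 146.8378448486328), 75.35447692871094)
```

View pics/w1.png

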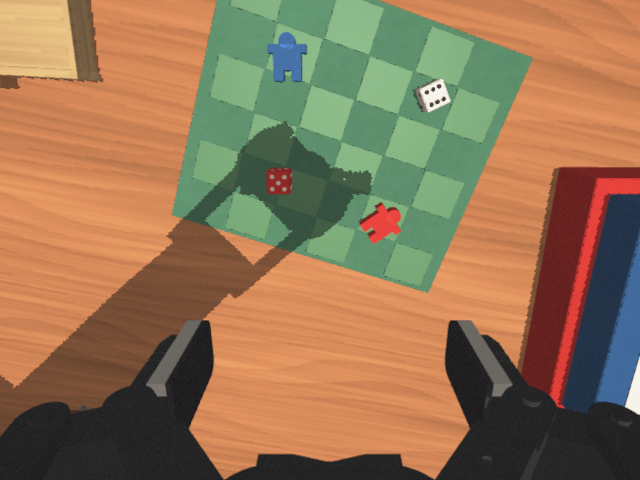

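Wrist view: blue meeple at (287,57), white die at (432,95), red die at (279,181) in shadow, red meeple at (380,223). I'll measure all four from it.

```bash
cat > mw.py <<'E'
from h import *
f=dict(np.load('wrist.npz')); H,S,V=cv2.split(cv2.cvtColor(f['color'],cv2.COLOR_RGB2HSV))
def meas(n,mask,box,z):
    u0,v0,u1,v1=box; m=np.zeros_like(mask,np.uint8); m[v0:v1,u0:u1]=mask[v0:v1,u0:u1]
    m=cv2.morphologyEx(m,cv2.MORPH_CLOSE,np.ones((5,5)))
    v,u=np.nonzero(m); P=np.array([ray(f,a,b,z)[:2] for a,b in zip(u,v)]); mu=P.mean(0)
    c,s,a=cv2.minAreaRect((P*1000).astype(np.float32)); w,E=np.linalg.eigh(np.cov((P-mu).T)); e=E[:,1]
    print(n,len(u),'mean',mu.round(4),'rect',np.round(c,1),np.round(s,1),round(a,1),'axis',round(np.degrees(np.arctan2(e[1],e[0])),1),'zmap',f['z_map'][m>0].mean())
red=((H<8)|(H>172))&(S>140)
meas('dr',red,(262,160,297,200),.029);meas('mr',red,(355,198,407,250),.018)
meas('mb',(H>100)&(H<125)&(S>120),(262,28,312,88),.018);meas('dw',(S<60)&(V>100),(410,73,457,118),.029)
E
python3 mw.py
```

```text
dr 611 mean [ 0.4868 -0.2125] rect [ 486.9 -212.9] [26.7 26.4] 11.8 axis 172.7 zmap 0.43726385
mr 992 mean [ 0.461  -0.3323] rect [ 461.5 -333.3] [40.3 43.9] 47.6 axis 137.0 zmap 0.46052188
mb 1196 mean [ 0.6075 -0.1994] rect [ 608.2 -199. ] [43.5 36.6] 11.8 axis -165.9 zmap 0.40641174
dw 822 mean [ 0.6023 -0.3481] rect [ 602.1 -348.1] [27.1 29.1] 37.6 axis 104.9 zmap 0.40940014
```

>>> arm_command:
  rows:
    - [60,[-0.035,0.187,-0.6],[0,0,0]]
    - [60,[-0.035,0.187,-0.8],[0,0,0]]
    - [60,[-0.035,0.187,-0.8],[0,0,0]]
    - [60,[-0.035,0.187,-0.8],[0,0,0]]
    - [60,[-0.035,0.187,-0.8],[0,0,0]]
    - [60,[-0.035,0.187,-0.8],[0,0,0]]
    - [60,[-0.035,0.187,-0.8],[0,0,0]]
    - [60,[-0.035,0.187,-0.8],[0,0,0]]

```text
time: 2.9
tool_pos: [0.4836, -0.2083, 0.0798]
tool_rot: [-0.001, 0.995, 0.104, -0.002]
contact_force: [1.6, -0.6, 0.9]
gripper_width: 0.699
grasp_force: 0.0
```

>>> arm_command:
  rows:
    - [60,[0,0,-0.1],[0,0,0]]
    - [60,[0,0,-0.18],[0,0,0]]
    - [60,[0,0,-0.24],[0,0,0]]
    - [60,[0,0,-0.24],[0,0,0]]
    - [0,[0,0,-0.24],[0,0,0]]
    - [0,[0,0,-0.24],[0,0,0]]
    - [0,[0,0,-0.24],[0,0,0]]
    - [0,[0,0,-0.24],[0,0,0]]
    - [0,[0,0,-0.24],[0,0,0]]
    - [0,[0,0,-0.24],[0,0,0]]

```text
time: 3.73
tool_pos: [0.4878, -0.2121, 0.0129]
tool_rot: [0.002, 0.995, 0.103, 0.003]
contact_force: [-0.1, 0.9, 7.6]
gripper_width: 0.279
grasp_force: 60.5
```

>>> arm_command:
  rows:
    - [0,[0,0,0.15],[0,0,0]]
    - [0,[0,0.05,0.3],[0,0,0]]
    - [0,[0.1,0.2,0.4],[0,0,0]]
    - [0,[0.2,0.9,0.4],[0,0,-0.033]]
    - [0,[0.2,0.9,0.4],[0,0,-0.033]]
    - [0,[0.2,0.9,0.4],[0,0,-0.033]]
    - [0,[0.2,0.9,0.4],[0,0,-0.033]]
    - [0,[0.2,0.9,0.4],[0,0,-0.033]]
    - [0,[0.2,0.9,0.4],[0,0,-0.033]]
    - [0,[0.2,0.9,0.4],[0,0,-0.033]]

```text
time: 4.57
tool_pos: [0.5463, 0.0637, 0.1314]
tool_rot: [-0.001, 0.997, 0.08, 0.002]
contact_force: [0.2, -0.6, 0.2]
gripper_width: 0.277
grasp_force: 59.5
```

>>> arm_command:
  rows:
    - [0,[0.197,0.43,0],[0,0,0]]
    - [0,[0.197,0.43,0],[0,0,0]]
    - [0,[0.197,0.43,0],[0,0,0]]
    - [0,[0.197,0.43,0],[0,0,0]]
    - [0,[0.197,0.43,0],[0,0,0]]
    - [0,[0.197,0.43,0],[0,0,0]]
    - [0,[0.197,0.43,0],[0,0,0]]

```text
time: 5.15
tool_pos: [0.6041, 0.1873, 0.1296]
tool_rot: [0.0, 0.997, 0.077, -0.0]
contact_force: [-0.2, 0.6, 0.7]
gripper_width: 0.279
grasp_force: 59.5
```

```bash
python3 - <<'E'
from h import *
f=grab('top'); a=f['color'][210:310,215:375]
w=grab('wrist')['color']
cv2.imwrite('pics/p1.png',cv2.cvtColor(np.hstack([cv2.resize(a,(400,300)),cv2.resize(w,(400,300))]),cv2.COLOR_RGB2BGR))
E
```

```text
(no output)
```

View pics/p1.png

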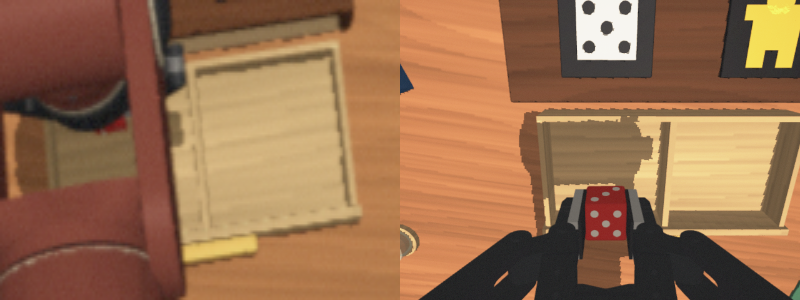

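Die held over the left (dice) compartment; lowering and releasing.

>>> arm_command:
  rows:
    - [0,[0,0,-0.12],[0,0,0]]
    - [0,[0,0,-0.24],[0,0,0]]
    - [0,[0,0,-0.32],[0,0,0]]
    - [0,[0,0,-0.35],[0,0,0]]
    - [0,[0,0,-0.35],[0,0,0]]
    - [50,[0,0,-0.35],[0,0,0]]
    - [50,[0,0,-0.35],[0,0,0]]
    - [50,[0,0,-0.35],[0,0,0]]
    - [50,[0,0,-0.2],[0,0,0]]
    - [50,[0,0,0],[0,0,0]]
    - [50,[0,0,0],[0,0,0]]
    - [50,[0,0,0],[0,0,0]]

```text
time: 6.25
tool_pos: [0.609, 0.1894, 0.1386]
tool_rot: [-0.001, 0.997, 0.077, 0.007]
contact_force: [0.4, 0.5, 0.9]
gripper_width: 0.587
grasp_force: 0.0
```

>>> arm_command:
  rows:
    - [60,[0,-0.9,0],[0,0,0.32]]
    - [60,[0,-0.9,0],[0,0,0.32]]
    - [60,[0,-0.9,0],[0,0,0.32]]
    - [60,[0,-0.9,0],[0,0,0.32]]
    - [60,[0,-0.9,0],[0,0,0.32]]
    - [60,[0,-0.9,0],[0,0,0.32]]
    - [60,[0,-0.9,0],[0,0,0.32]]

```text
time: 6.83
tool_pos: [0.6039, -0.0848, 0.1296]
tool_rot: [0.001, 0.947, 0.322, 0.0]
contact_force: [0.8, -0.5, 0.8]
gripper_width: 0.703
grasp_force: 0.0
```

>>> arm_command:
  rows:
    - [60,[-0.007,-0.89,-0.1],[0,0,0]]
    - [60,[-0.007,-0.89,-0.1],[0,0,0]]
    - [60,[-0.007,-0.89,-0.1],[0,0,0]]
    - [60,[-0.007,-0.89,-0.1],[0,0,0]]
    - [60,[-0.007,-0.89,-0.1],[0,0,0]]
    - [60,[-0.007,-0.89,-0.1],[0,0,0]]
    - [60,[-0.007,-0.89,-0.1],[0,0,0]]
    - [60,[-0.007,-0.89,-0.1],[0,0,0]]
    - [60,[-0.007,-0.89,-0.1],[0,0,0]]

```text
time: 7.58
tool_pos: [0.6018, -0.3489, 0.0989]
tool_rot: [-0.001, 0.947, 0.322, 0.0]
contact_force: [-0.1, 0.2, -1.2]
gripper_width: 0.706
grasp_force: 0.0
```

```bash
python3 - <<'E'
from h import *
f=grab('top'); a=f['color'][210:310,215:375]
s=monitor.state(); print(s['tool_pos'],s['tool_rot'])
w=grab('wrist')['color']
cv2.imwrite('pics/p2.png',cv2.cvtColor(np.hstack([cv2.resize(a,(400,300)),cv2.resize(w,(400,300))]),cv2.COLOR_RGB2BGR))
E
```

```text
[ 0.60208199 -0.34777844  0.0991121 ] [-5.19933270e-04  9.46574633e-01  3.22484405e-01  3.90618645e-05]
```

View pics/p2.png

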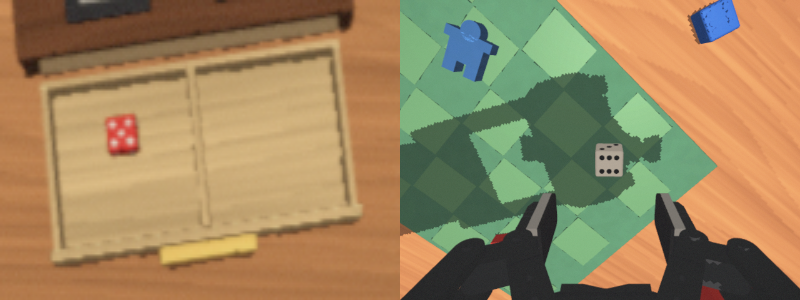

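The red die lies in the left compartment, and the white die is centred and squared between the fingers. Grasping it now.

>>> arm_command:
  rows:
    - [60,[0,0,-0.12],[0,0,0]]
    - [60,[0,0,-0.22],[0,0,0]]
    - [60,[0,0,-0.285],[0,0,0]]
    - [60,[0,0,-0.285],[0,0,0]]
    - [0,[0,0,-0.285],[0,0,0]]
    - [0,[0,0,-0.285],[0,0,0]]
    - [0,[0,0,-0.285],[0,0,0]]
    - [0,[0,0,-0.285],[0,0,0]]
    - [0,[0,0,-0.285],[0,0,0]]
    - [0,[0,0,-0.15],[0,0,0]]
    - [0,[0,0.05,0],[0,0,0]]
    - [0,[0,0.1,0.1],[0,0,0]]

```text
time: 8.68
tool_pos: [0.602, -0.3193, 0.1316]
tool_rot: [0.001, 0.947, 0.322, 0.0]
contact_force: [1.2, -0.5, 0.8]
gripper_width: 0.272
grasp_force: 60.9
```

>>> arm_command:
  rows:
    - [0,[0,0.9,0],[0,0,-0.32]]
    - [0,[0,0.9,0],[0,0,-0.32]]
    - [0,[0,0.9,0],[0,0,-0.32]]
    - [0,[0,0.9,0],[0,0,-0.32]]
    - [0,[0,0.9,0],[0,0,-0.32]]
    - [0,[0,0.9,0],[0,0,-0.32]]
    - [0,[0,0.9,0],[0,0,-0.32]]

```text
time: 9.27
tool_pos: [0.6018, -0.0445, 0.1301]
tool_rot: [-0.001, 0.997, 0.078, 0.001]
contact_force: [0.3, 0.2, 0.1]
gripper_width: 0.274
grasp_force: 60.9
```

>>> arm_command:
  rows:
    - [0,[-0.158,0.765,0],[0,0,0]]
    - [0,[-0.158,0.765,0],[0,0,0]]
    - [0,[-0.158,0.765,0],[0,0,0]]
    - [0,[-0.158,0.765,0],[0,0,0]]
    - [0,[-0.158,0.765,0],[0,0,0]]
    - [0,[-0.158,0.765,0],[0,0,0]]
    - [0,[-0.158,0.765,0],[0,0,0]]
    - [0,[-0.158,0.765,0],[0,0,0]]
    - [0,[-0.158,0.765,0],[0,0,0]]

```text
time: 10.02
tool_pos: [0.555, 0.1805, 0.1298]
tool_rot: [0.0, 0.997, 0.077, 0.0]
contact_force: [0.1, 0.3, -0.2]
gripper_width: 0.268
grasp_force: 60.9
```

>>> arm_command:
  rows:
    - [0,[0,0,-0.12],[0,0,0]]
    - [0,[0,0,-0.24],[0,0,0]]
    - [0,[0,0,-0.32],[0,0,0]]
    - [0,[0,0,-0.35],[0,0,0]]
    - [0,[0,0,-0.35],[0,0,0]]
    - [50,[0,0,-0.35],[0,0,0]]
    - [50,[0,0,-0.35],[0,0,0]]
    - [50,[0,0,-0.35],[0,0,0]]
    - [50,[0,0,-0.2],[0,0,0]]
    - [50,[0,0,0],[0,0,0]]
    - [50,[0,0,0],[0,0,0]]
    - [50,[0,0,0],[0,0,0]]

```text
time: 11.02
tool_pos: [0.5591, 0.1816, 0.1372]
tool_rot: [-0.001, 0.997, 0.077, 0.006]
contact_force: [0.4, 0.6, 1.2]
gripper_width: 0.587
grasp_force: 0.0
```

>>> arm_command:
  rows:
    - [60,[0.144,-0.8,0],[0,0,0.033]]
    - [60,[0.144,-0.8,0],[0,0,0.033]]
    - [60,[0.144,-0.8,0],[0,0,0.033]]
    - [60,[0.144,-0.8,0],[0,0,0.033]]
    - [60,[0.144,-0.8,0],[0,0,0.033]]
    - [60,[0.144,-0.8,0],[0,0,0.033]]
    - [60,[0.144,-0.8,0],[0,0,0.033]]

```text
time: 11.6
tool_pos: [0.5983, -0.065, 0.129]
tool_rot: [0.001, 0.995, 0.1, 0.0]
contact_force: [0.6, -0.2, -0.1]
gripper_width: 0.705
grasp_force: 0.0
```

>>> arm_command:
  rows:
    - [60,[0,-0.466,-0.1],[0,0,0]]
    - [60,[0,-0.466,-0.1],[0,0,0]]
    - [60,[0,-0.466,-0.1],[0,0,0]]
    - [60,[0,-0.466,-0.1],[0,0,0]]
    - [60,[0,-0.466,-0.1],[0,0,0]]
    - [60,[0,-0.466,-0.1],[0,0,0]]
    - [60,[0,-0.466,-0.1],[0,0,0]]

```text
time: 12.18
tool_pos: [0.5978, -0.1978, 0.099]
tool_rot: [-0.0, 0.995, 0.103, -0.0]
contact_force: [-0.0, -0.6, 0.3]
gripper_width: 0.703
grasp_force: 0.0
```

```bash
python3 - <<'E'
from h import *
f=grab('top'); a=f['color'][210:310,215:375]
s=monitor.state(); print(s['tool_pos'],s['tool_rot'])
w=grab('wrist')['color']
cv2.imwrite('pics/p3.png',cv2.cvtColor(np.hstack([cv2.resize(a,(400,300)),cv2.resize(w,(400,300))]),cv2.COLOR_RGB2BGR))
f=dict(np.load('wrist.npz')); H,S,V=cv2.split(cv2.cvtColor(w,cv2.COLOR_RGB2HSV))
m=((H>100)&(H<125)&(S>120)).astype(np.uint8)
n,l,st,c=cv2.connectedComponentsWithStats(m)
for i in range(1,n):
    if st[i,4]>1500:
        v,u=np.nonzero(l==i);P=np.array([ray(f,a,b,.018)[:2] for a,b in zip(u,v)]);print(st[i],P.mean(0),cv2.minAreaRect((P*1000).astype(np.float32)))
E
```

```text
[ 0.59798398 -0.19748389  0.09930697] [-2.55314219e-04  9.94642426e-01  1.03374944e-01 -9.09282734e-06]
[ 305  196   66   77 3322] [ 0.6098459  -0.19853592] ((609.7400512695312, -198.7040252685547), (45.552528381347656, 36.88245391845703), 11.881858825683594)
```

View pics/p3.png

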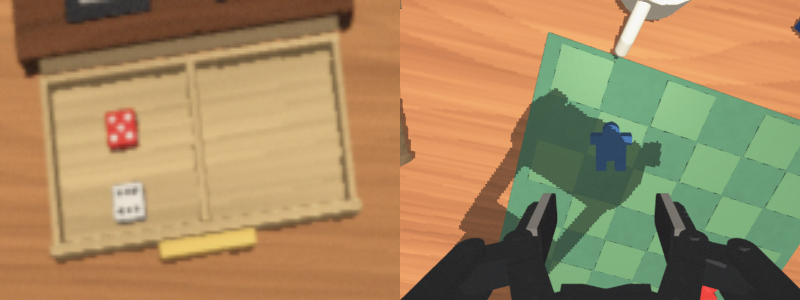

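Both dice lie flat in the left compartment, and the blue meeple is centred between the fingers.

>>> arm_command:
  rows:
    - [60,[0.004,-0.003,-0.12],[0,0,0]]
    - [60,[0.004,-0.003,-0.22],[0,0,0]]
    - [60,[0.004,-0.003,-0.3],[0,0,0]]
    - [60,[0.004,-0.003,-0.3],[0,0,0]]
    - [0,[0.004,-0.003,-0.3],[0,0,0]]
    - [0,[0.004,-0.003,-0.3],[0,0,0]]
    - [0,[0.004,-0.003,-0.3],[0,0,0]]
    - [0,[0.004,-0.003,-0.3],[0,0,0]]
    - [0,[0.004,-0.003,-0.3],[0,0,0]]
    - [0,[0.004,-0.003,-0.15],[0,0,0]]
    - [0,[0.004,0.05,0],[0,0,0]]
    - [0,[0.004,0.1,0.1],[0,0,0]]

```text
time: 13.28
tool_pos: [0.599, -0.17, 0.1304]
tool_rot: [0.0, 0.995, 0.102, 0.0]
contact_force: [0.6, 0.4, 0.8]
gripper_width: 0.301
grasp_force: 59.2
```

>>> arm_command:
  rows:
    - [0,[0.059,0.782,0],[0,0,-0.033]]
    - [0,[0.059,0.782,0],[0,0,-0.033]]
    - [0,[0.059,0.782,0],[0,0,-0.033]]
    - [0,[0.059,0.782,0],[0,0,-0.033]]
    - [0,[0.059,0.782,0],[0,0,-0.033]]
    - [0,[0.059,0.782,0],[0,0,-0.033]]
    - [0,[0.059,0.782,0],[0,0,-0.033]]
    - [0,[0.059,0.782,0],[0,0,-0.033]]
    - [0,[0.059,0.782,0],[0,0,-0.033]]

```text
time: 14.03
tool_pos: [0.617, 0.0648, 0.1288]
tool_rot: [0.0, 0.997, 0.077, 0.0]
contact_force: [0.9, 0.5, 0.4]
gripper_width: 0.296
grasp_force: 59.2
```

>>> arm_command:
  rows:
    - [0,[0,0,-0.12],[0,0,0]]
    - [0,[0,0,-0.24],[0,0,0]]
    - [0,[0,0,-0.32],[0,0,0]]
    - [0,[0,0,-0.36],[0,0,0]]
    - [0,[0,0,-0.36],[0,0,0]]
    - [50,[0,0,-0.36],[0,0,0]]
    - [50,[0,0,-0.36],[0,0,0]]
    - [50,[0,0,-0.36],[0,0,0]]
    - [50,[0,0,-0.2],[0,0,0]]
    - [50,[0,0,0],[0,0,0]]
    - [50,[0,0,0],[0,0,0]]
    - [50,[0,0,0],[0,0,0]]

```text
time: 15.03
tool_pos: [0.622, 0.0653, 0.1379]
tool_rot: [0.001, 0.997, 0.077, 0.008]
contact_force: [1.3, 0.2, 1.0]
gripper_width: 0.583
grasp_force: 0.0
```

>>> arm_command:
  rows:
    - [60,[-0.3,-0.8,0],[0,0,-0.4]]
    - [60,[-0.3,-0.8,0],[0,0,-0.4]]
    - [60,[-0.3,-0.8,0],[0,0,-0.4]]
    - [60,[-0.3,-0.8,0],[0,0,-0.4]]
    - [60,[-0.3,-0.8,0],[0,0,-0.4]]
    - [60,[-0.3,-0.8,0],[0,0,-0.4]]
    - [60,[-0.3,-0.8,0],[0,0,-0.4]]

```text
time: 15.62
tool_pos: [0.525, -0.1797, 0.1289]
tool_rot: [0.001, 0.971, -0.238, 0.0]
contact_force: [-0.3, -0.2, -0.7]
gripper_width: 0.698
grasp_force: 0.0
```

>>> arm_command:
  rows:
    - [60,[-0.244,-0.507,-0.1],[0,0,-0.187]]
    - [60,[-0.244,-0.507,-0.1],[0,0,-0.187]]
    - [60,[-0.244,-0.507,-0.1],[0,0,-0.187]]
    - [60,[-0.244,-0.507,-0.1],[0,0,-0.187]]
    - [60,[-0.244,-0.507,-0.1],[0,0,-0.187]]
    - [60,[-0.244,-0.507,-0.1],[0,0,-0.187]]
    - [60,[-0.244,-0.507,-0.1],[0,0,-0.187]]
    - [60,[-0.244,-0.507,-0.1],[0,0,-0.187]]

```text
time: 16.28
tool_pos: [0.4545, -0.3256, 0.0987]
tool_rot: [-0.0, 0.927, -0.374, 0.0]
contact_force: [0.6, 0.9, 0.5]
gripper_width: 0.705
grasp_force: 0.0
```

```bash
python3 - <<'E'
from h import *
f=grab('top'); a=f['color'][210:310,215:375]
s=monitor.state(); print(s['tool_pos'],s['tool_rot'])
w=grab('wrist')['color']
cv2.imwrite('pics/p4.png',cv2.cvtColor(np.hstack([cv2.resize(a,(400,300)),cv2.resize(w,(400,300))]),cv2.COLOR_RGB2BGR))
f=dict(np.load('wrist.npz')); H,S,V=cv2.split(cv2.cvtColor(w,cv2.COLOR_RGB2HSV))
m=(((H<8)|(H>172))&(S>140)).astype(np.uint8)
n,l,st,c=cv2.connectedComponentsWithStats(m)
for i in range(1,n):
    if st[i,4]>1500:
        v,u=np.nonzero(l==i);P=np.array([ray(f,a,b,.018)[:2] for a,b in zip(u,v)]);print(st[i],P.mean(0),cv2.minAreaRect((P*1000).astype(np.float32)))
E
```

```text
[ 0.45462408 -0.32545283  0.09879414] [-1.02450689e-04  9.27583580e-01 -3.73615548e-01  3.36768542e-04]
[ 304  192   67   79 3469] [ 0.46140943 -0.33577271] ((461.15753173828125, -335.5831298828125), (37.28089141845703, 46.319190979003906), 47.947383880615234)
```

View pics/p4.png

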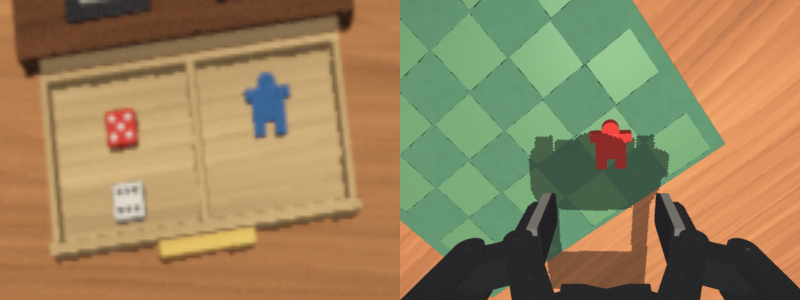

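The blue meeple is in the right compartment. The red meeple is centred, with about 2° of yaw still to correct.

>>> arm_command:
  rows:
    - [60,[0,-0.008,-0.12],[0,0,0.02]]
    - [60,[0,-0.008,-0.22],[0,0,0.02]]
    - [60,[0,-0.008,-0.3],[0,0,0.02]]
    - [60,[0,-0.008,-0.3],[0,0,0.02]]
    - [0,[0,-0.008,-0.3],[0,0,0.02]]
    - [0,[0,-0.008,-0.3],[0,0,0.02]]
    - [0,[0,-0.008,-0.3],[0,0,0.02]]
    - [0,[0,-0.008,-0.3],[0,0,0.02]]
    - [0,[0,-0.008,-0.3],[0,0,0.02]]
    - [0,[0,-0.008,-0.15],[0,0,0.02]]
    - [0,[0,0.05,0],[0,0,0.02]]
    - [0,[0,0.1,0.1],[0,0,0.02]]

```text
time: 17.38
tool_pos: [0.4535, -0.2978, 0.1291]
tool_rot: [0.0, 0.933, -0.361, 0.0]
contact_force: [0.1, -0.6, -0.2]
gripper_width: 0.302
grasp_force: 59.2
```

>>> arm_command:
  rows:
    - [0,[0.3,0.8,0.02],[0,0,0.4]]
    - [0,[0.3,0.8,0.02],[0,0,0.4]]
    - [0,[0.3,0.8,0.02],[0,0,0.4]]
    - [0,[0.3,0.8,0.02],[0,0,0.4]]
    - [0,[0.3,0.8,0.02],[0,0,0.4]]
    - [0,[0.3,0.8,0.02],[0,0,0.4]]
    - [0,[0.3,0.8,0.02],[0,0,0.4]]

```text
time: 17.97
tool_pos: [0.5453, -0.0524, 0.1342]
tool_rot: [-0.001, 0.999, -0.051, 0.001]
contact_force: [-0.1, 0.6, 0.7]
gripper_width: 0.301
grasp_force: 59.2
```

>>> arm_command:
  rows:
    - [0,[0.06,0.378,-0.02],[0,0,0.166]]
    - [0,[0.06,0.378,-0.02],[0,0,0.166]]
    - [0,[0.06,0.378,-0.02],[0,0,0.166]]
    - [0,[0.06,0.378,-0.02],[0,0,0.166]]
    - [0,[0.06,0.378,-0.02],[0,0,0.166]]
    - [0,[0.06,0.378,-0.02],[0,0,0.166]]
    - [0,[0.06,0.378,-0.02],[0,0,0.166]]

```text
time: 18.55
tool_pos: [0.5617, 0.0548, 0.1273]
tool_rot: [0.0, 0.997, 0.075, 0.0]
contact_force: [-0.5, 0.7, -0.4]
gripper_width: 0.305
grasp_force: 59.3
```

>>> arm_command:
  rows:
    - [0,[0,0,-0.12],[0,0,0]]
    - [0,[0,0,-0.24],[0,0,0]]
    - [0,[0,0,-0.32],[0,0,0]]
    - [0,[0,0,-0.36],[0,0,0]]
    - [0,[0,0,-0.36],[0,0,0]]
    - [50,[0,0,-0.36],[0,0,0]]
    - [50,[0,0,-0.36],[0,0,0]]
    - [50,[0,0,-0.36],[0,0,0]]
    - [50,[0,0,-0.2],[0,0,0]]
    - [50,[0,0,0],[0,0,0]]
    - [50,[0,0,0],[0,0,0]]
    - [50,[0,0,0],[0,0,0]]

```text
time: 19.55
tool_pos: [0.5662, 0.0557, 0.1352]
tool_rot: [0.001, 0.997, 0.076, 0.007]
contact_force: [1.4, 1.3, 1.1]
gripper_width: 0.586
grasp_force: 0.0
```

>>> arm_command:
  rows:
    - [20,[-0.326,0.158,0],[0,0,0]]
    - [0,[-0.326,0.158,0],[0,0,0]]
    - [0,[-0.326,0.158,0],[0,0,0]]
    - [0,[-0.326,0.158,0],[0,0,0]]
    - [0,[-0.326,0.158,-0.15],[0,0,0]]
    - [0,[-0.326,0.158,-0.3],[0,0,0]]
    - [0,[-0.326,0.158,-0.34],[0,0,0]]
    - [0,[-0.326,0.158,-0.34],[0,0,0]]
    - [0,[-0.326,0.158,-0.34],[0,0,0]]

```text
time: 20.3
tool_pos: [0.4631, 0.1031, 0.0241]
tool_rot: [0.0, 0.997, 0.076, -0.001]
contact_force: [0.7, 0.7, 0.8]
gripper_width: -0.002
grasp_force: 0.0
```

```bash
python3 - <<'E'
from h import *
f=grab('top'); a=f['color'][210:310,215:375]
s=monitor.state(); print(s['tool_pos'],s['tool_rot'],s['contact_force'])
b=grab('scene')['color'][200:320,270:430]
cv2.imwrite('pics/p5.png',cv2.cvtColor(np.hstack([cv2.resize(a,(400,300)),cv2.resize(b,(400,300))]),cv2.COLOR_RGB2BGR))
E
```

```text
[0.46479828 0.10323668 0.02590383] [4.28749809e-05 9.97104700e-01 7.60385817e-02 5.91511455e-04] [0.37653644 0.38279766 1.05079939]
```

View pics/p5.png

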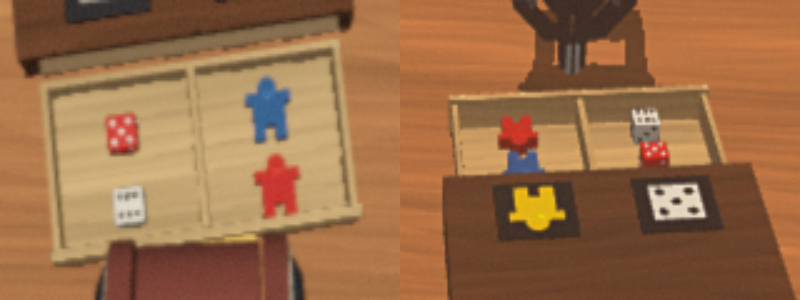

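All four pieces lie flat in the right compartments. Pushing the drawer slowly.

>>> arm_command:
  rows:
    - [0,[0.03,0.0045,0],[0,0,0]]
    - [0,[0.06,0.009,0],[0,0,0]]
    - [0,[0.09,0.0135,0],[0,0,0]]
    - [0,[0.11,0.017,0],[0,0,0]]
    - [0,[0.13,0.02,0],[0,0,0]]
    - [0,[0.15,0.023,0],[0,0,0]]
    - [0,[0.17,0.026,0],[0,0,0]]
    - [0,[0.195,0.03,0],[0,0,0]]
    - [0,[0.22,0.034,0],[0,0,0]]
    - [0,[0.245,0.038,0],[0,0,0]]
    - [0,[0.27,0.042,0],[0,0,0]]
    - [0,[0.295,0.046,0],[0,0,0]]

```text
time: 21.4
tool_pos: [0.5528, 0.1171, 0.0246]
tool_rot: [0.0, 0.997, 0.076, -0.0]
contact_force: [-2.5, -1.6, 0.7]
gripper_width: -0.001
grasp_force: 1.3
```

>>> arm_command:
  rows:
    - [0,[0.025,0.004,0],[0,0,0]]
    - [0,[0.05,0.008,0],[0,0,0]]
    - [0,[0.075,0.012,0],[0,0,0]]
    - [0,[0.1,0.0155,0],[0,0,0]]
    - [0,[0.12,0.0185,0],[0,0,0]]
    - [0,[0.14,0.0215,0],[0,0,0]]
    - [0,[0.16,0.025,0],[0,0,0]]
    - [0,[0.18,0.028,0],[0,0,0]]
    - [0,[0.2,0.031,0],[0,0,0]]
    - [0,[0.21,0.0325,0],[0,0,0]]
    - [0,[0.22,0.034,0],[0,0,0]]
    - [0,[0.22,0.034,0],[0,0,0]]

```text
time: 22.4
tool_pos: [0.6194, 0.1278, 0.0254]
tool_rot: [-0.0, 0.997, 0.076, 0.001]
contact_force: [0.0, -0.2, 0.0]
gripper_width: -0.0
grasp_force: 0.1
```

```bash
python3 - <<'E'
from h import *
s=monitor.state(); print(s['tool_pos'],s['contact_force'])
f=grab('scene'); z=f
a=grab('top')['color'][130:330,195:395]
b=grab('wrist')['color']
cv2.imwrite('pics/p6.png',cv2.cvtColor(np.hstack([cv2.resize(a,(300,300)),cv2.resize(b,(400,300))]),cv2.COLOR_RGB2BGR))
E
```

```text
[0.61935343 0.12780858 0.02535284] [ 0.03732737 -0.19616702  0.04073804]
```

View pics/p6.png

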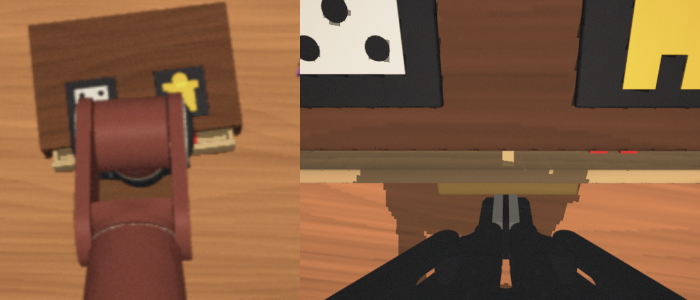

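The drawer is nearly shut: the front panel still stands a couple of centimetres out, with a bit of red showing. Continuing slowly.

>>> arm_command:
  rows:
    - [0,[0.01,0.0015,0],[0,0,0]]
    - [0,[0.02,0.003,0],[0,0,0]]
    - [0,[0.03,0.0045,0],[0,0,0]]
    - [0,[0.04,0.006,0],[0,0,0]]
    - [0,[0.05,0.0075,0],[0,0,0]]
    - [0,[0.06,0.009,0],[0,0,0]]

```text
time: 23.05
tool_pos: [0.6367, 0.1302, 0.025]
tool_rot: [-0.0, 0.997, 0.076, -0.0]
contact_force: [-2.7, 0.3, 2.2]
gripper_width: -0.001
grasp_force: 1.1
```

>>> arm_command:
  rows:
    - [0,[0.008,0.0012,0],[0,0,0]]
    - [0,[0.016,0.0025,0],[0,0,0]]
    - [0,[0.024,0.0037,0],[0,0,0]]
    - [0,[0.032,0.005,0],[0,0,0]]

```text
time: 23.38
tool_pos: [0.642, 0.131, 0.0248]
tool_rot: [0.001, 0.997, 0.076, -0.006]
contact_force: [-23.5, -3.5, 16.6]
gripper_width: 0.0
grasp_force: 12.1
```

>>> arm_command:
  rows:
    - [0,[0.007,0.001,0],[0,0,0]]
    - [0,[0.014,0.002,0],[0,0,0]]
    - [0,[0.014,0.002,0],[0,0,0]]

```text
time: 23.63
tool_pos: [0.642, 0.131, 0.0248]
tool_rot: [0.001, 0.997, 0.077, -0.012]
contact_force: [-32.7, -6.6, 25.4]
gripper_width: -0.002
grasp_force: 16.9
```

The force rose to about 33 N with no further motion, so the drawer is at its stop. Backing off and checking.

>>> arm_command:
  rows:
    - [0,[-0.03,-0.005,0],[0,0,0]]
    - [0,[-0.1,-0.015,0],[0,0,0]]
    - [0,[-0.2,-0.03,0],[0,0,0]]
    - [0,[-0.3,-0.046,0.1],[0,0,0]]
    - [0,[-0.4,-0.3,0.4],[0,0,0]]
    - [0,[-0.4,-0.6,0.4],[0,0,0]]
    - [0,[-0.4,-0.6,0.4],[0,0,0]]
    - [0,[-0.4,-0.6,0.4],[0,0,0]]
    - [0,[-0.4,-0.6,0.4],[0,0,0]]
    - [0,[-0.4,-0.6,0.4],[0,0,0]]

```text
time: 24.47
tool_pos: [0.5322, -0.0526, 0.1489]
tool_rot: [0.002, 0.997, 0.074, 0.004]
contact_force: [-0.6, -0.1, 0.4]
gripper_width: 0.002
grasp_force: 0.0
```

```bash
python3 - <<'E'
from h import *
s=monitor.state(); print(s['tool_pos'],s['contact_force'])
f=grab('top'); a=f['color'][130:330,195:395]
H,S,V=cv2.split(cv2.cvtColor(f['color'],cv2.COLOR_RGB2HSV))
m=((S>130)&(V>130)&(H>18)&(H<35)).astype(np.uint8); m[:212]=0; m[270:]=0; m[:,:230]=0; m[:,340:]=0
m=cv2.morphologyEx(m,cv2.MORPH_OPEN,np.ones((3,3)))
v,u=np.nonzero(m);P=np.array([ray(f,x,y,.038)[:2] for x,y in zip(u,v)]);print(len(u),cv2.minAreaRect((P*1000).astype(np.float32)))
cv2.imwrite('pics/p7.png',cv2.cvtColor(cv2.resize(a,(500,500)),cv2.COLOR_RGB2BGR))
E
```

```text
[ 0.53215935 -0.05259081  0.1489167 ] [-0.60878285 -0.12455869  0.44742272]
237 ((657.5821533203125, 134.00759887695312), (13.515353202819824, 80.3888168334961), 9.07171630859375)
```

View pics/p7.png

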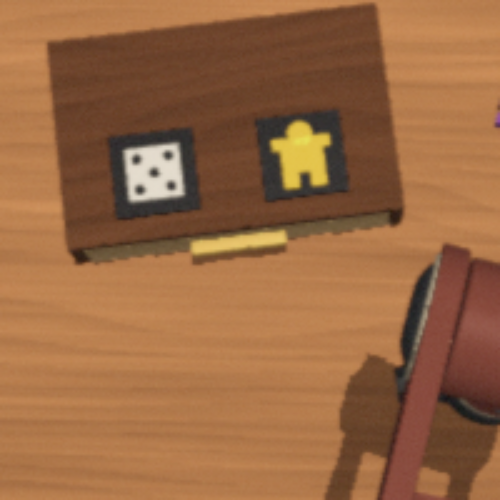

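The front panel is flush with the caddy. The pull has moved 140 mm, the most the drawer could have been open at the start, so it is shut.

```bash
python3 -c "
from plant import manip; print(manip.job_done())"
```

```text
the job is handed in; nothing more can be done
None
```

Both dice and both meeples were placed in the compartments matching their tiles, the drawer is pushed gently shut, and the job was handed in at about 25 s of the 72 s; no verdict was shown.

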